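# Snap the lid onto the tub of vials

### The arm

A 7-joint arm with a two-finger parallel gripper is mounted at the origin on the work surface. World frame = base frame: x ahead of the robot, y to its left, z up, the work surface at z = 0. Lengths are in m, angles in rad, forces in N, time in s.
With the tool pointing down it reaches from about 0.4 to 0.875 m from the base axis. Payload 6.5 kg.
Tool frame: the origin (TCP) lies at the very end of the fingers, on their centre line; the grasp point (between the pads) lies 19 mm behind it; y points along the fingers, x is the direction in which the jaws open and shut, and the axes are right-handed (so a half turn about y gives the same grasp; the last joint's range is limited). The gripper opens to 85 mm and grips with 20 to 120 N. Pads are 22 mm wide; open, the fingers measure 114 mm over their backs; the gripper's body (76 mm by 85 mm) begins 54 mm behind the grasp point. The pads swing forward as they close: fully open they stand 13 mm farther back than shut.
Start: joints at [-1.18, 0.536, -0.004, 1.538, 0.003, 1.067, -0.071], TCP at [0.287, 0.583, 0.231] pointing down, gripper open.
Joint ranges: [-2.7, 2.7], [-0.37, 2.16], [-1.27, 1.26], [0.24, 2.4], [-1.31, 4.45], [0.19, 1.91], [-2.76, 2.76]. Speed limits (rad/s): [2.39, 2.39, 3.14, 3.14, 3.14, 3.14, 3.14].

### API

Orientations are given as a unit quaternion [x, y, z, w].
In Python, from station import manip gives the robot as it stands.
- The arm moves only by the tool servo_tool, never from a script. Its argument "motion" is a list of rows, each an object of numbers: "wx", "wy", "wz": the turn, a rotation vector about the world's x, y, z in degrees; "x", "y", "z": the shift along the world's x, y, z in mm; "hand": the closure in counts, from 0 (fully open) to 255 (shut). In form: [{"wx": .., "wy": .., "wz": .., "x": .., "y": .., "z": .., "hand": ..}, ...]. A call has 1 to 5 rows; each row is the pose to reach, as a shift and turn from the pose commanded when the call began; what a row does not reach only later rows make up. A row lasts 1/10 s, in which the tool goes at most 50 mm and 8.59 degrees, less where a joint would pass 70% of its speed; a pose out of reach is approached as far as the arm can. A call with a gripper value outside its range is refused whole. The fingers move at their own pace and stop on an object; "squeeze" is the grip in N (left out, the last holds). Time passes only in rows, so rows that repeat a pose let the fingers close. It gives the time, the measured TCP pose, the force and the opening at its end, in the units of the state.
- manip.get_obs(): the state, without advancing time (a new reading comes with each control period).
- manip.snapshot(name): name is "side" or "top"; returns the picture (420x560x3 uint8, red, green, blue); there is no depth.
- manip.get_calibration(name): a dict with "camera_matrix" (3x3 intrinsics, pixels), "pose" (4x4, takes a point from camera to world coordinates). Camera axes: x right, y down, z forward; pixel columns grow to the right and rows downward; lengths in m; the calibration is good to about 2 mm. A picture is of the moment at which its call begins. get_calibration takes no time and is no camera call.
- manip.close_job(): hands the job in, once; it reports no verdict.
The state is a dict: "time_s": time; "joint_pos": joint angles; "qd": joint speeds; "joint_torque": joint torques, N m; "position": TCP position; "tcp_rot": TCP orientation; "ft_force": force on the tool from outside, world axes, zero at the start; "moment": the same for the moment, N m; "grip_width": opening from 0.0 (shut) to 1.0 (fully open).
Only numpy, scipy, OpenCV 4.12 (cv2) and the standard library are available. Lean on these libraries where they do the work, as an engineer would, in place of code of your own. Each camera call takes 0.05 s, during which the arm holds its last target. There are 200 camera calls.

### The job

Two white sample tubs stand open on the lab bench; one holds amber vials, the other is empty. Pick up the loose red lid by its knob, lower it level onto the tub with the vials and press it straight down by the knob until it is fully home and level, snapped under all three blue clips, with that tub still upright on the bench. Leave the empty tub where it is.

Things in the scene. Friction and masses are not known exactly. Their poses are not given: they have to be found in the camera images.
- lid_grip (a point): Middle of the knob of the loose red round lid (about 120 g, lies knob up; z up, yaw free). Knob: upright, in the lid's centre, 26 mm diameter, 44 mm tall (22 mm above and below the point). Under it a disc 11 mm thick (22 to 33 mm below the point), 132 mm diameter, its lower edge bevelled to 116 mm at the underside.
- vial_tub_mouth (a point): Mouth centre, at rim level (78 mm up), of the loose white tub (0.5 kg) with 6 black-capped amber vials. Body 124 mm, flared rim 156 mm across. 3 blue spring clips, 63 to 82 mm from the axis, rise 14 mm over the rim, slope inward. A lid laid on rests on them; 8 to 20 N straight down snaps it under them into the flare: lid_grip then 17.5 mm above this point (laid on: 23 to 29).
- empty_tub_mouth (a point): Centre of the mouth, at rim level (78 mm up), of the empty white tub: same make, size and clips, loose, no vials in it. z is up. Not to be used.
Not all that is in view belongs to the job. Of the things like the part that bears lid_grip, leave any that is brown, green or pink; of the rest the larger one is meant.

How it is judged:
At the end, for the whole second after the job is handed in: The lid is snapped on the vial tub: lid_grip within 4 mm of its seated height (17 mm above the mouth point), centred within 10 mm and level with the tub within 4 degrees; the tub upright (within 6 degrees) on the bench. The empty tub was never moved more than 30 mm (z of lid_grip in the frame of vial_tub_mouth between 0.013 and 0.021 m and horizontal distance between lid_grip and vial_tub_mouth below 0.01 m and angle between the z axis of lid_grip and the z axis of vial_tub_mouth, either way round below 0.07 rad and angle between vial_tub_mouth's own z axis and vertical below 0.1 rad and height (world z) of vial_tub_mouth between 0.07 and 0.086 m); the robot touches nothing.
It fails at once if the vial tub is tipped by more than 30 degrees (angle between vial_tub_mouth's own z axis and vertical above 0.52 rad).
It fails at once if the empty tub is moved by more than 30 mm (distance of empty_tub_mouth from where it was at the start of the episode above 0.03 m).
It also fails if it takes over 42 s, if anything falls off the work surface, if the arm or the gripper's body presses on something with over 40 N, if the wrist force passes 120 N, or if a joint passes its speed limit or range.

## Working session

There is one attempt and no reset: what is moved stays moved. The work goes in short steps, Python scripts to look and compute and a tool call to move; the robot and the scene stay as the last step left them, time stands still between calls to the robot, and variables do not carry over. Pictures are saved under pics/ and viewed, about 8 in all and at most 12, crops included, and the job is handed in when it is done.

Besides the shell and the picture viewer there is one more tool, called after "Call:" as a command line: name --argument value ..., lists and objects as JSON in quotes. servo_tool: Moves the arm, as the interface text tells. Its arguments: {"type":"object","properties":{"motion":{"type":"array"},"squeeze":{"type":"number"}},"required":["motion"]}

```bash
mkdir -p pics; ls; python3 - <<'E'
from station import manip
import cv2
for n in("top","side"):
    cv2.imwrite(f"pics/{n}0.png",manip.snapshot(n)[:,:,::-1]); c=manip.get_calibration(n); print(n,c["camera_matrix"],c["pose"])
print(manip.get_obs())
E
```

```text
pics
top [[468.62620386   0.         279.77683595]
 [  0.         468.62620386 207.96097916]
 [  0.           0.           1.        ]] [[ 0.02863323 -0.99014102  0.13711637  0.34492944]
 [-0.99957881 -0.02771356  0.00861198  0.13251858]
 [-0.0047271  -0.1373052  -0.99051751  1.40551258]
 [ 0.          0.          0.          1.        ]]
side [[435.10802994   0.         279.19885624]
 [  0.         435.10802994 205.18866581]
 [  0.           0.           1.        ]] [[ 0.77194625 -0.4118234   0.48425249 -0.11263555]
 [-0.63533025 -0.47426912  0.60944588 -0.67453042]
 [-0.02131807 -0.77811972 -0.62775413  0.90140769]
 [ 0.          0.          0.          1.        ]]
{'time_s': 0.1, 'joint_pos': array([-1.18019009,  0.53713612, -0.00445938,  1.53877869,  0.00258987,
        1.06727385, -0.07120125]), 'qd': array([-0.00184988, -0.00321805,  0.0006072 , -0.0030325 ,  0.00052493,
       -0.00036404,  0.00141577]), 'joint_torque': array([ 2.43726601e-03, -5.84568822e+01,  1.05203658e+00, -2.59777969e+01,
        1.27394329e-02,  4.62226861e-03,  2.38290505e-05]), 'position': array([0.28645177, 0.58284196, 0.23046916]), 'tcp_rot': array([ 0.60053607,  0.37337027, -0.37428637, -0.59988398]), 'ft_force': array([0.42829848, 0.1163594 , 0.80184132]), 'moment': array([-0.01165733,  0.02189191,  0.01808297]), 'grip_width': 0.9966853066890867}
```

View pics/top0.png

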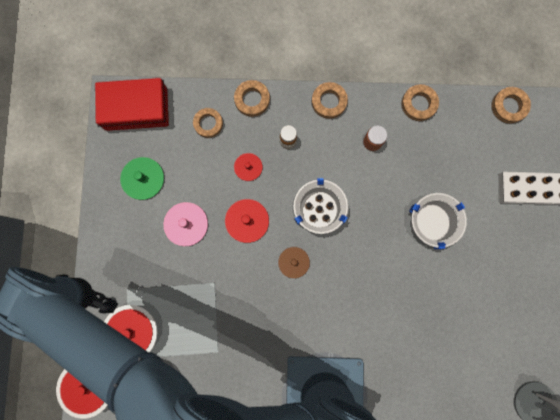

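View pics/side0.png

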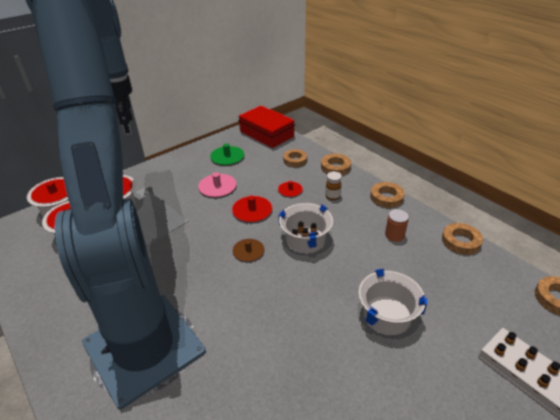

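Top view candidates: the large red lid at (247,221), the small red lid at (248,167), and the green (142,178), pink (185,224) and brown (294,262) lids. The red lids at lower left are already on tubs. The one meant is the larger loose red lid at (247,221). The vial tub is at (320,208) and the empty tub at (438,221). I'll measure these and confirm in a crop.

```bash
cat > h.py <<'E'
import numpy as np,cv2
from station import manip
def ray(n,p):
    c=manip.get_calibration(n);T=c["pose"];d=T[:3,:3]@np.linalg.solve(c["camera_matrix"],[p[0],p[1],1.]);return T[:3,3],d
def plane(n,p,z):
    o,d=ray(n,p);return o+d*(z-o[2])/d[2]
def proj(n,P):
    c=manip.get_calibration(n);T=c["pose"];q=c["camera_matrix"]@(T[:3,:3].T@(np.asarray(P)-T[:3,3]));return q[:2]/q[2]
def ontoplane(n,m,z):
    "largest contour of mask -> circle on the plane z (centre, radius)"
    k=max(cv2.findContours(m.astype(np.uint8),cv2.RETR_EXTERNAL,cv2.CHAIN_APPROX_NONE)[0],key=cv2.contourArea)
    k=cv2.convexHull(k)[:,0]
    w=np.array([plane(n,p,z)[:2] for p in k])*1000
    (c,ax,_)=cv2.fitEllipse(w.astype(np.float32));return np.round(c,1),np.round(ax,1)
E
python3 - <<'E'
from h import *
boxes={"top":{"lid":(215,190,280,252),"tub":(285,172,356,242),"small":(230,150,268,185)},"side":{"lid":(228,190,277,226),"tub":(270,195,340,255),"small":(275,178,306,198)}}
out=[]
for n in boxes:
    im=cv2.imread(f"pics/{n}0.png").astype(int);b,g,r=im[...,0],im[...,1],im[...,2]
    red=(r>110)&(g<70)&(b<70);blue=(b>110)&(r<90)&(g<110);white=(im.min(2)>135)
    for o,(x0,y0,x1,y1) in boxes[n].items():
        B=np.zeros(red.shape,bool);B[y0:y1,x0:x1]=1
        if o!="tub": print(n,o,ontoplane(n,red&B,0.009))
        else:
            print(n,o,ontoplane(n,white&B,0.078))
            _,_,s,c=cv2.connectedComponentsWithStats((blue&B).astype(np.uint8))
            for i in range(1,len(c)):
                if s[i,4]>8: print(" clip",c[i].round(1),s[i,4],(plane(n,c[i],.085)*1000).round(0))
    x0,y0,x1,y1=boxes[n]["lid"];X1=boxes[n]["tub"][2];Y1=max(y1,boxes[n]["tub"][3]);Y0=min(y0,boxes[n]["tub"][1])
    out.append(cv2.resize(cv2.imread(f"pics/{n}0.png")[Y0:Y1,x0:X1],(560,295),interpolation=cv2.INTER_CUBIC))
    print(n,(x0,Y0,X1,Y1))
cv2.imwrite("pics/crop1.png",np.vstack(out))
E
```

```text
top lid (array([498. , 241.8]), array([124.3, 126.6]))
top tub (array([555.4,  14.4]), array([161.3, 212.8]))
 clip [320.2 181.3] 28 [608.  30.  85.]
 clip [343.1 218.4] 42 [503. -36.  85.]
 clip [298.3 219.2] 37 [497.  91.  85.]
top small (array([662.4, 244.7]), array([81.3, 83. ]))
top (215, 172, 356, 252)
side lid (array([499. , 239.3]), array([129.1, 132.2]))
side tub (array([550. ,  24.1]), array([133.9, 160.3]))
 clip [322.7 207.3] 33 [608.  26.  85.]
 clip [281.8 213. ] 28 [500.  85.  85.]
 clip [312.6 236.2] 20 [500. -46.  85.]
side small (array([661.1, 237.7]), array([83.4, 87.1]))
side (228, 190, 340, 255)
```

View pics/crop1.png

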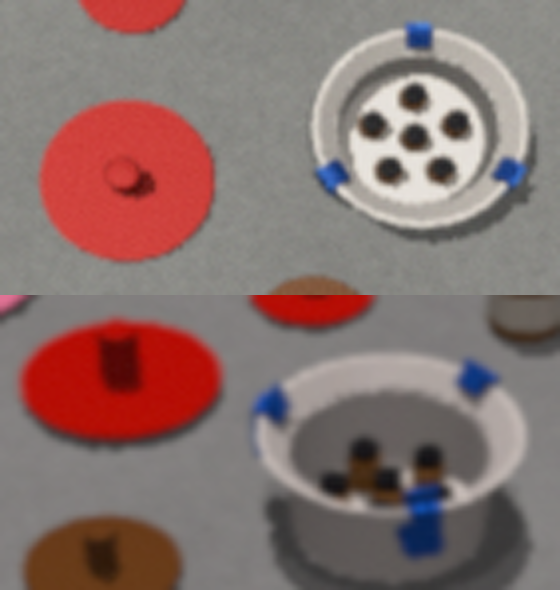

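The crop confirms it: the big red lid has an upright knob (top px about (246,219)), and the tub beside it holds 6 vials, with a rim centre around top px (320.7,206.7) and side px (306,220). Next is a short refinement of the knob and rim.

```bash
python3 - <<'E'
from h import *
mm=lambda a:(np.asarray(a)*1000).round(1)
print("knob top",mm(plane("top",(245.7,218.6),.055)))
print("rim top",mm(plane("top",(320.7,206.7),.078)),"side",mm(plane("side",(306.2,220.4),.078)))
print("predict lid from side: knob top px",proj("side",(.4985,.2405,.055)),"top",proj("top",(.4985,.2405,.055)))
for n,(cx,cy) in {"top":(320.7,206.7),"side":(306.2,220.4)}.items():
    im=cv2.imread(f"pics/{n}0.png").astype(int);g=im.min(2)
    # rim outer edge: along radial lines in world plane z=.078, strongest outward brightness drop in r 65..90mm
    c0=plane(n,(cx,cy),.078);pts=[]
    G=cv2.GaussianBlur(g.astype(np.float32),(3,3),0)
    for a in np.arange(0,2*np.pi,np.pi/36):
        rs=np.arange(.066,.090,.0005);P=np.array([proj(n,c0+np.array([np.cos(a)*r,np.sin(a)*r,0])) for r in rs]).astype(np.float32)
        v=cv2.remap(G,P[:,0][None],P[:,1][None],cv2.INTER_LINEAR)[0]
        d=v[:-6]-v[6:];i=d.argmax()
        if d[i]>25: pts.append(c0[:2]+rs[i+3]*np.array([np.cos(a),np.sin(a)]))
    pts=np.array(pts)*1000
    for _ in range(4):
        A=np.c_[2*pts,np.ones(len(pts))];s=np.linalg.lstsq(A,(pts**2).sum(1),rcond=None)[0];r=np.sqrt(s[2]+s[:2]@s[:2])
        e=np.hypot(*(pts-s[:2]).T)-r;pts=pts[abs(e)<max(2,1.5*e.std())]
    print(n,"rim circle",s[:2].round(1),r.round(1),len(pts),e.std().round(2))
from scipy.spatial.transform import Rotation as R
print(R.from_quat(manip.get_obs()["tcp_rot"]).as_matrix().round(3))
E
```

```text
knob top [498.  242.2  55. ]
rim top [535.6  27.2  78. ] side [537.   19.8  78. ]
predict lid from side: knob top px [250.44000493 196.69220838] top [246.29189924 218.4327738 ]Traceback (most recent call last):
  File "<stdin>", line 12, in <module>
  File "h.py", line 8, in proj
    c=manip.get_calibration(n);T=c["pose"];q=c["camera_matrix"]@(T[:3,:3].T@(np.asarray(P)-T[:3,3]));return q[:2]/q[2]
ValueError: time passes only in moves, steps and waits
```

```bash
python3 - <<'E'
import re
s=open("h.py").read()
s=s.replace("def ray","import functools\ncal=functools.lru_cache(None)(lambda n:manip.get_calibration(n))\ndef ray",1).replace("c=manip.get_calibration(n);","c=cal(n);")
s+='''
def rim(n,im,c0):
    "circle through the outer edge of a tub rim (z=c0[2]): strongest outward drop in brightness along radii"
    G=cv2.GaussianBlur(im.min(2).astype(np.float32),(3,3),0);pts=[];rs=np.arange(.066,.090,.0005)
    for a in np.arange(0,2*np.pi,np.pi/36):
        u=np.array([np.cos(a),np.sin(a),0]);P=np.array([proj(n,c0+u*r) for r in rs]).astype(np.float32)
        v=cv2.remap(G,P[:,0][None],P[:,1][None],cv2.INTER_LINEAR)[0];d=v[:-6]-v[6:];i=d.argmax()
        if d[i]>25: pts.append((c0+rs[i+3]*u)[:2])
    pts=np.array(pts)*1000
    for _ in range(4):
        s=np.linalg.lstsq(np.c_[2*pts,np.ones(len(pts))],(pts**2).sum(1),rcond=None)[0];r=np.sqrt(s[2]+s[:2]@s[:2])
        e=np.hypot(*(pts-s[:2]).T)-r;pts=pts[abs(e)<max(2,1.5*e.std())]
    return s[:2].round(1),r.round(1),len(pts),e.std().round(2)
'''
open("h.py","w").write(s)
E
python3 - <<'E'
from h import *
for n,p in {"top":(320.7,206.7),"side":(306.2,220.4)}.items():
    print(n,rim(n,cv2.imread(f"pics/{n}0.png"),plane(n,p,.078)))
from scipy.spatial.transform import Rotation as R
o=manip.get_obs();print(R.from_quat(o["tcp_rot"]).as_matrix().round(3),o["time_s"])
E
```

```text
top (array([537.8,  28.4]), np.float64(78.4), 40, np.float64(0.61))
side (array([535.6,  16.4]), np.float64(70.8), 7, np.float64(0.59))
[[ 0.441 -0.001 -0.898]
 [ 0.898 -0.001  0.441]
 [-0.002 -1.    -0.   ]] 0.1
```

Lid at about (498,241.5) mm, tub mouth at (537.5,28) mm from the top view (the side view differs by a few mm in y, so I'll check it near the tub). Moving above the knob.

Call:
servo_tool --motion '[{"x": 25,"y": -40,"z": 0,"hand": 0},{"x": 50,"y": -80,"z": 0,"hand": 0},{"x": 75,"y": -120,"z": 0,"hand": 0},{"x": 100,"y": -160,"z": 0,"hand": 0},{"x": 125,"y": -200,"z": 0,"hand": 0}]' --squeeze 100

```text
$.motion[0]: bad value
```

Call:
servo_tool --motion '[{"x": 25,"y": -40,"z": 0,"hand": 0},{"x": 50,"y": -80,"z": -20,"hand": 0},{"x": 75,"y": -120,"z": -60,"hand": 0},{"x": 86,"y": -141,"z": -100,"hand": 0},{"x": 86,"y": -141,"z": -120,"hand": 0}]'

```text
$.motion[0]: bad value
```

Call:
servo_tool --motion '[{"hand": 0},{"hand": 0}]'

```text
$.motion[0]: bad value
```

```bash
python3 - <<'E'
from h import *
a=cv2.resize(manip.snapshot("top")[170:270,190:330,::-1],(560,400),interpolation=2);b=cv2.resize(manip.snapshot("side")[120:240,190:350,::-1],(560,420),interpolation=2)
cv2.imwrite("pics/near1.png",np.hstack([a[:400],b[:400]])[:, :1120]);cv2.imwrite("pics/near1.png",cv2.resize(cv2.imread("pics/near1.png"),(800,286)))
o=manip.get_obs();print(o["position"],o["time_s"],o["ft_force"],o["tcp_rot"],o["grip_width"])
E
```

```text
[0.28652554 0.58299723 0.23072501] 0.2 [-0.09840641 -0.61288108  0.00225576] [ 0.60044733  0.37351333 -0.37414442 -0.59997229] 1.0007310307751869
```

View pics/near1.png

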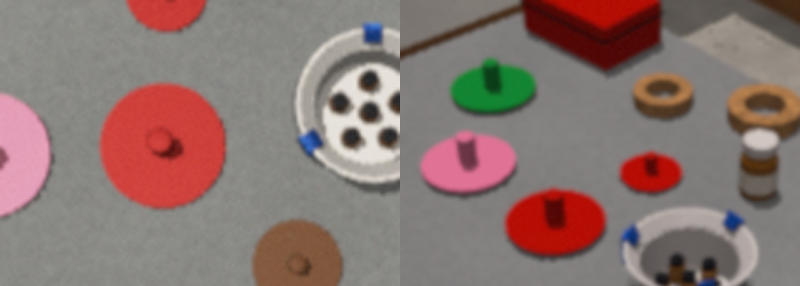

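The rows were refused, so the arm did not move. They probably need every field, so I'll send complete rows.

Call:
servo_tool --motion '[{"wx": 0,"wy": 0,"wz": 0,"x": 25,"y": -40,"z": 0,"hand": 0},{"wx": 0,"wy": 0,"wz": 0,"x": 50,"y": -80,"z": 0,"hand": 0},{"wx": 0,"wy": 0,"wz": 0,"x": 75,"y": -120,"z": 0,"hand": 0},{"wx": 0,"wy": 0,"wz": 0,"x": 100,"y": -160,"z": 0,"hand": 0},{"wx": 0,"wy": 0,"wz": 0,"x": 125,"y": -200,"z": 0,"hand": 0}]' --squeeze 100

```text
time_s: 0.7
position: [0.4124, 0.3815, 0.2313]
tcp_rot: [0.6, 0.374, -0.374, -0.6]
ft_force: [0.5, 0.7, 0.2]
grip_width: 0.995
```

Call:
servo_tool --motion '[{"wx": 0,"wy": 0,"wz": 0,"x": 25,"y": -40,"z": 0,"hand": 0},{"wx": 0,"wy": 0,"wz": 0,"x": 50,"y": -80,"z": -20,"hand": 0},{"wx": 0,"wy": 0,"wz": 0,"x": 75,"y": -120,"z": -60,"hand": 0},{"wx": 0,"wy": 0,"wz": 0,"x": 86,"y": -141,"z": -100,"hand": 0},{"wx": 0,"wy": 0,"wz": 0,"x": 86,"y": -141,"z": -130,"hand": 0}]'

```text
time_s: 1.2
position: [0.4999, 0.2376, 0.1001]
tcp_rot: [0.602, 0.372, -0.372, -0.6]
ft_force: [0.3, -0.4, -0.4]
grip_width: 0.997
```

```bash
python3 - <<'E'
from h import *
a=cv2.resize(manip.snapshot("top")[170:270,190:330,::-1],(560,400),interpolation=2);b=cv2.resize(manip.snapshot("side")[120:240,190:350,::-1],(560,420),interpolation=2)
cv2.imwrite("pics/near2.png",cv2.resize(np.hstack([a,b[:400]]),(800,286)))
o=manip.get_obs();print(o["position"],o["time_s"],o["ft_force"],o["tcp_rot"],o["grip_width"])
E
```

```text
[0.49486855 0.23890318 0.09699889] 1.3 [-1.03547565  0.74244674  0.16071675] [ 0.60082149  0.3697014  -0.37634064 -0.60058483] 1.001603642960566
```

View pics/near2.png

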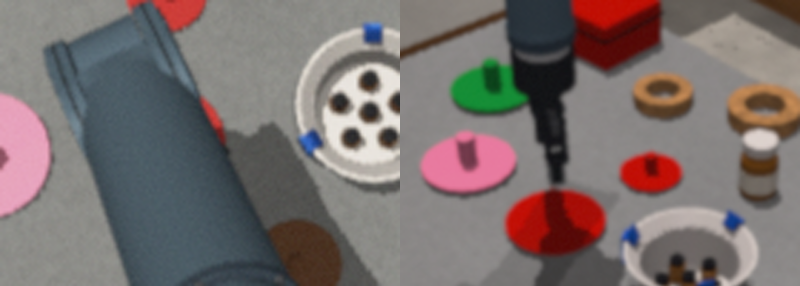

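The fingers hang over the big red lid's knob (side crop: tips at (557,182), knob top near (554,192)). Settle, then descend.

Call:
servo_tool --motion '[{"wx": 0,"wy": 0,"wz": 0,"x": 0,"y": 0,"z": 0,"hand": 0},{"wx": 0,"wy": 0,"wz": 0,"x": 0,"y": 0,"z": 0,"hand": 0},{"wx": 0,"wy": 0,"wz": 0,"x": 0,"y": 0,"z": 0,"hand": 0}]'

```text
time_s: 1.6
position: [0.4986, 0.2441, 0.1034]
tcp_rot: [-0.6, -0.376, 0.373, 0.6]
ft_force: [0.2, -0.1, 0.7]
grip_width: 1.001
```

Call:
servo_tool --motion '[{"wx": 0,"wy": 0,"wz": 0,"x": 0,"y": 0,"z": -20,"hand": 0},{"wx": 0,"wy": 0,"wz": 0,"x": 0,"y": 0,"z": -40,"hand": 0},{"wx": 0,"wy": 0,"wz": 0,"x": 0,"y": 0,"z": -60,"hand": 0},{"wx": 0,"wy": 0,"wz": 0,"x": 0,"y": 0,"z": -75,"hand": 0},{"wx": 0,"wy": 0,"wz": 0,"x": 0,"y": 0,"z": -83,"hand": 0}]'

```text
time_s: 2.1
position: [0.4976, 0.2429, 0.018]
tcp_rot: [-0.6, -0.374, 0.374, 0.6]
ft_force: [0.2, -0.9, 0.3]
grip_width: 1.0
```

Call:
servo_tool --motion '[{"wx": 0,"wy": 0,"wz": 0,"x": 0,"y": 0,"z": 0,"hand": 0},{"wx": 0,"wy": 0,"wz": 0,"x": 0,"y": 0,"z": 0,"hand": 0}]'

```text
time_s: 2.3
position: [0.4982, 0.2427, 0.019]
tcp_rot: [0.6, 0.374, -0.373, -0.6]
ft_force: [-0.5, 0.4, 0.1]
grip_width: 0.999
```

Call:
servo_tool --motion '[{"wx": 0,"wy": 0,"wz": 0,"x": 0,"y": 0,"z": 0,"hand": 120},{"wx": 0,"wy": 0,"wz": 0,"x": 0,"y": 0,"z": 0,"hand": 160},{"wx": 0,"wy": 0,"wz": 0,"x": 0,"y": 0,"z": 0,"hand": 200},{"wx": 0,"wy": 0,"wz": 0,"x": 0,"y": 0,"z": 0,"hand": 255},{"wx": 0,"wy": 0,"wz": 0,"x": 0,"y": 0,"z": 0,"hand": 255}]' --squeeze 100

```text
time_s: 2.8
position: [0.4979, 0.2425, 0.0188]
tcp_rot: [0.6, 0.374, -0.374, -0.6]
ft_force: [-0.7, -0.2, 6.2]
grip_width: 0.282
```

Call:
servo_tool --motion '[{"wx": 0,"wy": 0,"wz": 0,"x": 0,"y": 0,"z": 0,"hand": 255},{"wx": 0,"wy": 0,"wz": 0,"x": 0,"y": 0,"z": 0,"hand": 255},{"wx": 0,"wy": 0,"wz": 0,"x": 0,"y": 0,"z": 0,"hand": 255},{"wx": 0,"wy": 0,"wz": 0,"x": 0,"y": 0,"z": 0,"hand": 255},{"wx": 0,"wy": 0,"wz": 0,"x": 0,"y": 0,"z": 0,"hand": 255}]'

```text
time_s: 3.3
position: [0.4979, 0.2425, 0.0188]
tcp_rot: [-0.6, -0.374, 0.374, 0.6]
ft_force: [-1.1, -0.3, 5.7]
grip_width: 0.284
```

Gripped at about 24 mm. Lift and check the force.

Call:
servo_tool --motion '[{"wx": 0,"wy": 0,"wz": 0,"x": 0,"y": 0,"z": 15,"hand": 255},{"wx": 0,"wy": 0,"wz": 0,"x": 0,"y": 0,"z": 45,"hand": 255},{"wx": 0,"wy": 0,"wz": 0,"x": 0,"y": 0,"z": 80,"hand": 255},{"wx": 0,"wy": 0,"wz": 0,"x": 0,"y": 0,"z": 115,"hand": 255},{"wx": 0,"wy": 0,"wz": 0,"x": 0,"y": 0,"z": 140,"hand": 255}]'

```text
time_s: 3.8
position: [0.4983, 0.2426, 0.1615]
tcp_rot: [0.6, 0.375, -0.373, -0.6]
ft_force: [0.6, -0.6, -1.7]
grip_width: 0.28
```

Call:
servo_tool --motion '[{"wx": 0,"wy": 0,"wz": 0,"x": 4,"y": -20,"z": 0,"hand": 255},{"wx": 0,"wy": 0,"wz": 0,"x": 10,"y": -55,"z": 0,"hand": 255},{"wx": 0,"wy": 0,"wz": 0,"x": 16,"y": -90,"z": 0,"hand": 255},{"wx": 0,"wy": 0,"wz": 0,"x": 23,"y": -125,"z": 0,"hand": 255},{"wx": 0,"wy": 0,"wz": 0,"x": 29,"y": -160,"z": 0,"hand": 255}]'

```text
time_s: 4.3
position: [0.5268, 0.0809, 0.1592]
tcp_rot: [0.6, 0.374, -0.374, -0.6]
ft_force: [0.3, 0.1, -0.7]
grip_width: 0.282
```

Call:
servo_tool --motion '[{"wx": 0,"wy": 0,"wz": 0,"x": 5,"y": -30,"z": 0,"hand": 255},{"wx": 0,"wy": 0,"wz": 0,"x": 10,"y": -53,"z": 0,"hand": 255},{"wx": 0,"wy": 0,"wz": 0,"x": 10,"y": -53,"z": 0,"hand": 255},{"wx": 0,"wy": 0,"wz": 0,"x": 10,"y": -53,"z": 0,"hand": 255},{"wx": 0,"wy": 0,"wz": 0,"x": 10,"y": -53,"z": 0,"hand": 255}]'

```text
time_s: 4.8
position: [0.5365, 0.0307, 0.1586]
tcp_rot: [-0.6, -0.374, 0.374, 0.6]
ft_force: [-0.9, 0.7, -1.4]
grip_width: 0.28
```

Call:
servo_tool --motion '[{"wx": 0,"wy": 0,"wz": 0,"x": 0,"y": 0,"z": -15,"hand": 255},{"wx": 0,"wy": 0,"wz": 0,"x": 0,"y": 0,"z": -28,"hand": 255},{"wx": 0,"wy": 0,"wz": 0,"x": 0,"y": 0,"z": -28,"hand": 255},{"wx": 0,"wy": 0,"wz": 0,"x": 0,"y": 0,"z": -28,"hand": 255}]'

```text
time_s: 5.2
position: [0.5363, 0.0298, 0.13]
tcp_rot: [-0.6, -0.374, 0.374, 0.6]
ft_force: [0.8, -0.5, -1.0]
grip_width: 0.277
```

```bash
python3 - <<'E'
from h import *
T=manip.snapshot("top")[:,:,::-1];S=manip.snapshot("side")[:,:,::-1]
cv2.imwrite("pics/t3f.png",T);cv2.imwrite("pics/s3f.png",S)
a=cv2.resize(T[160:260,250:370],(480,400),interpolation=2);b=cv2.resize(S[150:260,250:360],(400,400),interpolation=2)
cv2.imwrite("pics/near3.png",cv2.resize(np.hstack([a,b]),(800,364)))
o=manip.get_obs();print(o["position"],o["time_s"],o["ft_force"],o["moment"],o["grip_width"])
E
```

```text
[0.53699838 0.02962786 0.13068522] 5.3 [ 0.02620566  0.22714002 -0.31185971] [0.0363299  0.01496356 0.00188655] 0.2798810498090578
```

View pics/near3.png

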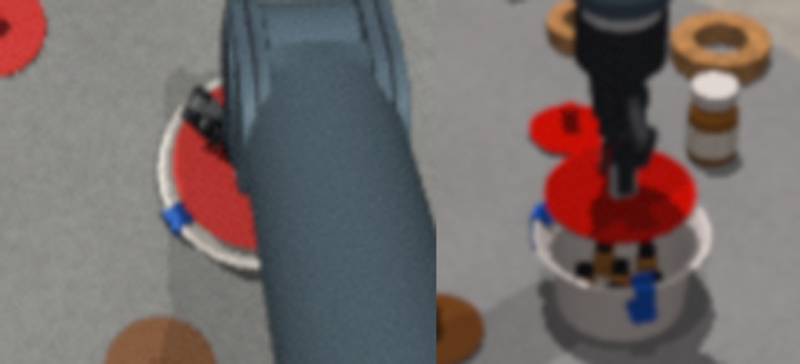

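The lid is level above the vial tub (side crop: disc centre about (620,193), rim spanning 532–712). I'll check centring by comparing the silhouette extremes against projected circles for the lid and the rim.

```bash
python3 - <<'E'
from h import *
t=np.arange(0,2*np.pi,.01)
def circ(n,c,r): return np.array([proj(n,(c[0]+r*np.cos(a),c[1]+r*np.sin(a),c[2])) for a in t])
S=cv2.imread("pics/s3f.png").astype(int);b,g,r=S[...,0],S[...,1],S[...,2]
red=(r>110)&(g<70)&(b<70);red[:,:270]=0;red[:185]=0;red[260:]=0;red[:,350:]=0
# lid now, from side
ys,xs=np.where(red);print("lid now px x",xs.min(),xs.max(),"ymax",ys.max())
P=circ("side",(.537,.0296,.122),.066);print(" pred",P.min(0).round(1),P.max(0).round(1))
S0=cv2.imread("pics/side0.png").astype(int);r0=(S0[...,2]>110)&(S0[...,1]<70);r0[:190]=0;r0[226:]=0;r0[:,:225]=0;r0[:,278:]=0
ys,xs=np.where(r0);print("lid0 px",xs.min(),xs.max(),ys.max());P=circ("side",(.498,.2425,.009),.066);print(" pred",P.min(0).round(1),P.max(0).round(1))
P=circ("side",(.537,.028,.078),.078);print("rim pred",P.min(0).round(1),P.max(0).round(1))
G=S0.min(2)
for y in (216,219,222,225): print(y,"L",G[y,274:288],"R",G[y,327:341])
print("col",306,G[195:212,306])
c=cv2.cvtColor(S0.astype(np.uint8),cv2.COLOR_BGR2BGRA)
for n,f in(("top","t3f"),):
    print(rim(n,cv2.imread("pics/top0.png"),np.array([.537,.028,.078])),"pred far edge")
T=cv2.imread("pics/t3f.png").astype(int);rt=((T[...,2]>110)&(T[...,1]<90));rt[:172]=0;rt[245:]=0;rt[:,:285]=0;rt[:,356:]=0
ys,xs=np.where(rt);print("lid top px xmin",xs.min(),"ymax",ys.max());P=circ("top",(.537,.0296,.1225),.066);print(P.min(0).round(1),P.max(0).round(1))
E
```

```text
lid now px x 278 327 ymax 221
 pred [280.9 192.8] [327.6 222.3]
lid0 px 227 271 221
 pred [230.5 195.3] [271.1 221. ]
rim pred [277.4 202.2] [331.4 237.5]
216 L [125 123 122 114  94  95 106  74  35  24  52  99 135 145] R [164 165 168 175 172 149 132 128 127 126 125 125 125 127]
219 L [127 127 125 119 114 143 169 156 138 119 109 120 129 113] R [163 163 164 168 176 171 144 128 126 127 126 128 128 129]
222 L [126 126 126 121 118 144 170 162 154 152 150 137 107  86] R [163 163 164 166 172 169 145 128 127 128 127 126 126 128]
225 L [124 125 126 125 118 120 151 171 163 155 150 132  98  84] R [160 164 167 174 174 156 135 129 127 127 128 128 127 127]
col 306 [122 121 122 123 124 125 127 140 158 166 164 164 163 163 154 136 113]
(array([537.7,  28.3]), np.float64(78.5), 38, np.float64(0.52)) pred far edge
lid top px xmin 298 ymax 228
[297.3 180.5] [345.  227.7]
```

```bash
python3 - <<'E'
from h import *
from scipy.optimize import least_squares
S=cv2.imread("pics/s3f.png").astype(int)
R=(S[...,2]-S[...,1]).astype(np.float32)
for y in range(200,216,3): print(y,R[y,276:286].astype(int),R[y,322:332].astype(int))
# sub-pixel edges of the lid at rows 200..214, ray onto z=.1225, circle r=66 fit
pts=[]
for y in range(202,217):
    v=R[y];h=50
    x=next(x for x in range(274,300) if v[x]>h);pts.append(plane("side",(x-(v[x]-h)/(v[x]-v[x-1]),y),.1225)[:2])
    x=next(x for x in range(340,310,-1) if v[x]>h);pts.append(plane("side",(x+(v[x]-h)/(v[x]-v[x+1]),y),.1225)[:2])
f=least_squares(lambda c:np.hypot(*(np.array(pts)-c).T)-.066,[.537,.03]);print("lid side",f.x*1000,np.std(f.fun)*1000)
G=cv2.imread("pics/side0.png").min(2).astype(float);q=[]
for y in range(218,228):
    for rng in (range(275,290),range(338,325,-1)):
        s=1 if rng[0]<300 else -1
        x=next(x for x in rng if G[y,x]>147);q.append(plane("side",(x-s*(G[y,x]-147)/(G[y,x]-G[y,x-s]),y),.078)[:2])
for x in range(298,316):
    y=next(y for y in range(196,215) if G[y,x]>147);q.append(plane("side",(x,y-(G[y,x]-147)/(G[y,x]-G[y-1,x])),.078)[:2])
f=least_squares(lambda c:np.hypot(*(np.array(q)-c).T)-.078,[.537,.03],loss="soft_l1",f_scale=.002);print("rim side",f.x*1000,np.std(f.fun)*1000)
E
```

```text
200 [ 3  4  4  4  4  4  3  8 26 65] [147 126  93  52  21   7   4   5   6   9]
203 [  3   3   3   3   3   7  25  70 120 149] [156 155 155 143 109  61  23   6   3   2]
206 [  4   3   4   3   6  21  61 119 152 156] [159 163 170 177 177 142  81  22   4   3]
209 [  4   3   3   2   5  21  63 121 155 155] [181 182 184 183 180 157  96  29   4   2]
212 [  3   3   0 -10 -23 -25  18  88 139 154] [126 146 172 179 158 104  43  13   5   3]
215 [  2   0  -7 -22 -25 -29 -28  -6  39  93] [104 106  97  81  51  23  13  10  11   8]
lid side [536.88792704  25.81091068] 0.46700132423132573
rim side [539.92996456  24.49089529] 0.6366078800062203
```

Relative offset, rim minus lid: about (+3,-1.3) from the side view and (+0.7,-1.5) from the top. I'll correct by (+2,-1.5), then lower to just above the clips.

Call:
servo_tool --motion '[{"wx": 0,"wy": 0,"wz": 0,"x": 2,"y": -1.5,"z": 0,"hand": 255},{"wx": 0,"wy": 0,"wz": 0,"x": 2,"y": -1.5,"z": -12,"hand": 255},{"wx": 0,"wy": 0,"wz": 0,"x": 2,"y": -1.5,"z": -24,"hand": 255},{"wx": 0,"wy": 0,"wz": 0,"x": 2,"y": -1.5,"z": -33,"hand": 255},{"wx": 0,"wy": 0,"wz": 0,"x": 2,"y": -1.5,"z": -36,"hand": 255}]'

```text
time_s: 5.8
position: [0.5377, 0.0275, 0.0928]
tcp_rot: [-0.6, -0.373, 0.375, 0.601]
ft_force: [-1.4, -1.5, 2.1]
grip_width: 0.282
```

Call:
servo_tool --motion '[{"wx": 0,"wy": 0,"wz": 0,"x": 0,"y": 0,"z": -1,"hand": 255},{"wx": 0,"wy": 0,"wz": 0,"x": 0,"y": 0,"z": -2,"hand": 255},{"wx": 0,"wy": 0,"wz": 0,"x": 0,"y": 0,"z": -3,"hand": 255},{"wx": 0,"wy": 0,"wz": 0,"x": 0,"y": 0,"z": -3,"hand": 255}]'

```text
time_s: 6.2
position: [0.539, 0.0277, 0.0916]
tcp_rot: [0.6, 0.374, -0.374, -0.6]
ft_force: [-0.9, -2.0, 2.0]
grip_width: 0.276
```

Call:
servo_tool --motion '[{"wx": 0,"wy": 0,"wz": 0,"x": 0,"y": 0,"z": -1,"hand": 255},{"wx": 0,"wy": 0,"wz": 0,"x": 0,"y": 0,"z": -2,"hand": 255},{"wx": 0,"wy": 0,"wz": 0,"x": 0,"y": 0,"z": -3,"hand": 255},{"wx": 0,"wy": 0,"wz": 0,"x": 0,"y": 0,"z": -3,"hand": 255}]'

```text
time_s: 6.6
position: [0.5394, 0.0281, 0.0886]
tcp_rot: [0.6, 0.374, -0.373, -0.6]
ft_force: [-0.4, -0.8, 3.8]
grip_width: 0.28
```

Call:
servo_tool --motion '[{"wx": 0,"wy": 0,"wz": 0,"x": 0,"y": 0,"z": -1,"hand": 255},{"wx": 0,"wy": 0,"wz": 0,"x": 0,"y": 0,"z": -2,"hand": 255},{"wx": 0,"wy": 0,"wz": 0,"x": 0,"y": 0,"z": -3,"hand": 255},{"wx": 0,"wy": 0,"wz": 0,"x": 0,"y": 0,"z": -4,"hand": 255}]'

```text
time_s: 7.0
position: [0.5385, 0.0279, 0.084]
tcp_rot: [-0.6, -0.374, 0.374, 0.6]
ft_force: [-0.5, 0.1, 1.4]
grip_width: 0.28
```

Call:
servo_tool --motion '[{"wx": 0,"wy": 0,"wz": 0,"x": 0,"y": 0,"z": -1,"hand": 255},{"wx": 0,"wy": 0,"wz": 0,"x": 0,"y": 0,"z": -2,"hand": 255},{"wx": 0,"wy": 0,"wz": 0,"x": 0,"y": 0,"z": -3,"hand": 255},{"wx": 0,"wy": 0,"wz": 0,"x": 0,"y": 0,"z": -3,"hand": 255}]'

```text
time_s: 7.4
position: [0.5388, 0.0279, 0.0819]
tcp_rot: [-0.6, -0.374, 0.374, 0.6]
ft_force: [-3.5, -0.1, 8.1]
grip_width: 0.28
```

Call:
servo_tool --motion '[{"wx": 0,"wy": 0,"wz": 0,"x": 0,"y": 0,"z": -1,"hand": 255},{"wx": 0,"wy": 0,"wz": 0,"x": 0,"y": 0,"z": -1,"hand": 255}]'

```text
time_s: 7.6
position: [0.5389, 0.0278, 0.0817]
tcp_rot: [-0.6, -0.374, 0.374, 0.6]
ft_force: [-6.5, -1.8, 17.7]
grip_width: 0.28
```

Call:
servo_tool --motion '[{"wx": 0,"wy": 0,"wz": 0,"x": 0,"y": 0,"z": -1,"hand": 255},{"wx": 0,"wy": 0,"wz": 0,"x": 0,"y": 0,"z": -1,"hand": 255}]'

```text
time_s: 7.8
position: [0.5388, 0.0277, 0.0815]
tcp_rot: [-0.6, -0.374, 0.374, 0.6]
ft_force: [-9.7, -1.1, 26.9]
grip_width: 0.282
```

Call:
servo_tool --motion '[{"wx": 0,"wy": 0,"wz": 0,"x": 0,"y": 0,"z": -1,"hand": 255},{"wx": 0,"wy": 0,"wz": 0,"x": 0,"y": 0,"z": -1,"hand": 255}]'

```text
time_s: 8.0
position: [0.5388, 0.0277, 0.0813]
tcp_rot: [-0.6, -0.374, 0.373, 0.6]
ft_force: [-13.9, -1.3, 37.5]
grip_width: 0.281
```

Hard stop at TCP z 81.3 with 37 N. Since lid_grip is TCP +14.2 from the grasp, that puts it at 95.5 mm, the seated height. Relieve the load, open modestly and rise.

Call:
servo_tool --motion '[{"wx": 0,"wy": 0,"wz": 0,"x": 0,"y": 0,"z": 2,"hand": 255},{"wx": 0,"wy": 0,"wz": 0,"x": 0,"y": 0,"z": 3,"hand": 255},{"wx": 0,"wy": 0,"wz": 0,"x": 0,"y": 0,"z": 3,"hand": 255}]'

```text
time_s: 8.3
position: [0.5388, 0.0279, 0.0819]
tcp_rot: [0.6, 0.374, -0.374, -0.6]
ft_force: [-3.4, -0.7, 7.4]
grip_width: 0.281
```

Call:
servo_tool --motion '[{"wx": 0,"wy": 0,"wz": 0,"x": 0,"y": 0,"z": 0,"hand": 150},{"wx": 0,"wy": 0,"wz": 0,"x": 0,"y": 0,"z": 0,"hand": 100},{"wx": 0,"wy": 0,"wz": 0,"x": 0,"y": 0,"z": 0,"hand": 100},{"wx": 0,"wy": 0,"wz": 0,"x": 0,"y": 0,"z": 0,"hand": 100}]'

```text
time_s: 8.7
position: [0.5386, 0.028, 0.0811]
tcp_rot: [-0.6, -0.374, 0.374, 0.6]
ft_force: [0.5, -0.2, -0.6]
grip_width: 0.611
```

Call:
servo_tool --motion '[{"wx": 0,"wy": 0,"wz": 0,"x": 0,"y": 0,"z": 15,"hand": 100},{"wx": 0,"wy": 0,"wz": 0,"x": 0,"y": 0,"z": 45,"hand": 100},{"wx": 0,"wy": 0,"wz": 0,"x": 0,"y": 0,"z": 85,"hand": 100},{"wx": 0,"wy": 0,"wz": 0,"x": 0,"y": 30,"z": 120,"hand": 100},{"wx": 0,"wy": 0,"wz": 0,"x": 0,"y": 70,"z": 140,"hand": 100}]'

```text
time_s: 9.2
position: [0.5402, 0.0964, 0.2244]
tcp_rot: [0.602, 0.373, -0.371, -0.6]
ft_force: [1.2, 1.1, -0.1]
grip_width: 0.61
```

Call:
servo_tool --motion '[{"wx": 0,"wy": 0,"wz": 0,"x": -10,"y": 45,"z": 0,"hand": 100},{"wx": 0,"wy": 0,"wz": 0,"x": -20,"y": 90,"z": 0,"hand": 100},{"wx": 0,"wy": 0,"wz": 0,"x": -30,"y": 135,"z": 0,"hand": 100},{"wx": 0,"wy": 0,"wz": 0,"x": -40,"y": 180,"z": 0,"hand": 100},{"wx": 0,"wy": 0,"wz": 0,"x": -40,"y": 180,"z": 0,"hand": 100}]'

```text
time_s: 9.7
position: [0.4954, 0.2863, 0.2211]
tcp_rot: [-0.597, -0.378, 0.377, 0.6]
ft_force: [0.1, 0.4, 0.4]
grip_width: 0.608
```

```bash
python3 - <<'E'
from h import *
T=manip.snapshot("top")[:,:,::-1];S=manip.snapshot("side")[:,:,::-1]
cv2.imwrite("pics/t4f.png",T);cv2.imwrite("pics/s4f.png",S)
a=cv2.resize(T[160:260,260:370],(440,400),interpolation=2);b=cv2.resize(S[170:260,255:355],(444,400),interpolation=2)
cv2.imwrite("pics/near4.png",cv2.resize(np.hstack([a,b]),(800,362)))
o=manip.get_obs();print(o["position"],o["time_s"],o["ft_force"],o["grip_width"])
print("rim",rim("top",T,np.array([.538,.028,.078])))
for n,I in(("top",T),("side",S)):
    I=I.astype(int);m=(I[...,2]>110)&(I[...,1]<90);k=np.zeros_like(m);p=proj(n,(.538,.028,.078)).astype(int);k[p[1]-30:p[1]+30,p[0]-30:p[0]+30]=1
    print(n,"lid ellipse, disc top z=.0735:",ontoplane(n,m&k,.0735), "pred knob top px",proj(n,(.538,.028,.1175)))
for i,m in((1,"empty"),):
    print("empty",rim("top",T,plane("top",(439,220),.078)),rim("top",cv2.imread("pics/top0.png"),plane("top",(439,220),.078)))
E
```

```text
[0.49799249 0.27903608 0.22094987] 9.8 [ 0.21584698 -0.43134677  0.14553567] 0.6064851933216779
rim (array([537.9,  28.3]), np.float64(78.4), 42, np.float64(0.63))
top lid ellipse, disc top z=.0735: (array([538. ,  28.4]), array([127.8, 128.3])) pred knob top px [321.58152196 203.84873562]
side lid ellipse, disc top z=.0735: (array([538.4,  24. ]), array([128. , 131.4])) pred knob top px [304.78003608 208.30180578]
empty (array([ 508.2, -308.8]), np.float64(78.2), 35, np.float64(0.59)) (array([ 508.1, -308.9]), np.float64(78.4), 32, np.float64(0.64))
```

View pics/near4.png

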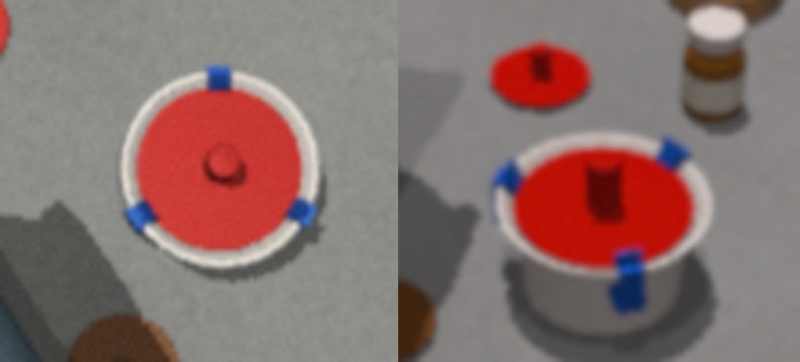

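The lid sits inside the flare and is concentric with the rim (top crop centre (220,168)). All three blue clips, at (219,77), (141,216) and (302,213), overlap its edge. The empty tub is unmoved and the arm is clear. Handing in.

```bash
python3 -c "
from station import manip
print(manip.close_job())"
```

```text
the job is handed in; nothing more can be done
None
```

The larger red lid is on the vial tub, pressed home under all three blue clips, and I have handed the job in; it reported no verdict. I gripped the lid by its knob, lowered it level onto the tub, pressed until it stopped, then let go and backed the arm away. The last reading was at 9.8 s.

- **Seating:** The lid came to a hard stop at 37 N. From the gripper height, `lid_grip` was then about 95.5 mm up, which is the seated height.
- **Centring:** In the top view the lid centre is at (538.0, 28.4) mm and the rim centre at (537.9, 28.3) mm.
- **Tubs:** The vial tub looks upright and has not shifted. The empty tub shows no movement (about 0.1 mm).

**Disagreements:**
- **Camera views:** The side view put the lid about 4 mm lower in y than the top view. It showed a similar offset for the lid and rim earlier, so I took it as calibration error.
- **Sideways force:** It reached about 14 N at the peak press and was gone after release.
- **First move calls:** My first three calls were refused because I had left fields out of the rows, and nothing moved.

I judged level and clip engagement by eye from the last pictures and did not measure the tilt.

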